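# Pump the ratchet lift level with the balance and slide the test weight onto the pan

### The arm

A 7-joint arm with a two-finger parallel gripper is mounted at the origin on a cart in front of the work surface, level with it; the furniture and walls round the work are solid. World frame = base frame: x ahead of the robot, y to its left, z up, the work surface at z = 0. Lengths are in m, angles in rad, forces in N, time in s.
With the tool pointing down it reaches from about 0.35 to 0.9 m from the base axis. Payload 8.1 kg.
Tool frame: the origin (TCP) lies on the centre line of the jaws, within the pads' length; the fingertips stand r.nose_length ahead of it and the grasp point (between the pads) lies 3 mm ahead of it (r.nose_length is the distance from the TCP to the fingertips, in m); z points along the fingers, y is the line along which they close (so a half turn about z gives the same grasp; the last joint's range is limited). The gripper opens to 92 mm and grips with 3 to 60 N. Pads are 19 mm wide; open, the fingers measure 130 mm over their backs; the gripper's body (75 mm by 190 mm) begins 47 mm behind the grasp point.
Start: joints at [-1.414, 0.434, 0.025, 1.573, -0.012, 1.134, -0.075], TCP at [0.161, 0.604, 0.249] pointing down, gripper open.
Joint ranges: [-2.62, 2.62], [-0.44, 2.09], [-1.27, 1.32], [0.08, 2.57], [-1.32, 4.46], [0.12, 2], [-2.74, 2.74]. Speed limits (rad/s): [2.22, 2.22, 3.01, 3.01, 3.14, 3.14, 3.14].

### API

Orientations are given as a unit quaternion [w, x, y, z].
In Python, from cell import r, vision, sign_off gives the robot as it stands (r), with the cameras (vision) and the job as plain functions.
- The arm moves only by the shell command python3 drive.py FILE [OPENING], which reads ROWS from the file FILE. ROWS is a JSON list of rows, 1 to 12 of them, each written [[dx, dy, dz], [rx, ry, rz]]: dx, dy, dz in m, then a rotation vector rx, ry, rz in rad; each row is the pose to reach, as a shift and turn from the pose commanded when the command began, along the tool's axes at that moment; what a row does not reach only later rows make up. A row lasts 1/12 s, in which the tool goes at most 0.0417 m and 0.125 rad, less where a joint would pass 70% of its speed; a pose out of reach is approached as far as the arm can. OPENING is the finger opening in m, set as the command begins (- or left out keeps the last). The fingers move at their own pace and stop on an object; the grip force is fixed at half the most. Time passes only in rows, so rows that do not move let the fingers close. It prints the time, the measured TCP pose, the force, the opening and the grip force at its end. Input that does not fit is refused with a message, and nothing moves.
- r.get_state(): the state, without advancing time (a new reading comes with each control period).
- vision.camera(name): name is "side" or "top"; returns a dict with "pixels" (400x640x3 uint8, red, green, blue), "fx", "fy", "cx", "cy" (pixels), "R" (3x3) and "t" (3): a world point X has camera coordinates R X + t. Camera axes: x right, y down, z forward; pixel columns grow to the right and rows downward; lengths in m; the calibration is good to about 2 mm. A picture is of the moment at which its call begins. There is no depth.
- sign_off(): hands the job in; it is judged then, once.
The state is a dict: "clock": time; "joints": joint angles; "dq": joint speeds; "tau": joint torques, N m; "eef_pos": TCP position; "eef_rot": TCP orientation; "wrist_force": force on the tool from outside, world axes, zero at the start; "ft_torque": the same for the moment, N m; "gripper_width": finger opening in m; "grasp_force": force on a finger pad.
Only numpy, scipy, OpenCV 4.12 (cv2) and the standard library are available. Lean on these libraries where they do the work, as an engineer would, in place of code of your own. Each camera call takes 0.05 s, during which the arm holds its last target. There are 200 camera calls.

### The job

Work the lift's lever up and down in full strokes until the deck carrying the test weight is level with the pan of the balance beside it; each stroke raises it by one tooth and there is no way to let it down, so stop at the right one. Raise the deck only with the lever, then slide the weight straight across, without lifting or tipping it, to the middle of the pan and let go. Leave the flask, the vial and the tape roll where they are.

Things in the scene. Friction and masses are not known exactly. Their poses are not given: they have to be found in the camera images.
- station: Fixed lift frame and balance on one footing, about 200 mm along its x and 270 mm along its y. Origin on the bench top under the middle of the lift deck; z up. The lever sticks out to its +y, the balance (white housing on a grey plinth, steel pan) stands on its -y side, its x points away from the robot.
- lift_deck: Aluminium plate 90 x 90 x 8 mm on a toothed column, guided straight up and down. Origin: centre of its top face. A brake holds it at any height. It starts 30 to 55 mm below level: mostly 3 or 4 full strokes. Teeth 14 mm apart: the first stroke raises it 4 to 19 mm, each later one 14 mm, and full strokes bring it 0 to 4 mm above the pan; one stroke more makes it 10 to 18 mm too high.
- pan_center (a point): Centre of the top face of the balance's fixed square steel pan, 110 x 110 mm, 158 mm above the bench, 105 mm from the deck's centre towards the station's -y; its axes are the station's. A gap of 5 mm separates the edges of deck and pan; neither has a rim.
- pump_lever (a joint): Lever angle, rad: 0 = handle up at its stop, grows as it goes down, 0.555 = down at its stop; starts at 0 to 0.05. Stiff hinge, no return spring: it stays where it is left. A full stroke: down to 0.53 or more in 0.3 s or longer, then back up to 0.03 or less, where the driving pawl catches the next tooth. Takes 4 to 15 N at the grip.
- lever_pivot (a point): The lever's hinge point, 62 mm from the deck's centre towards the station's +y and 55 mm above the bench; the hinge axis is level, along the station's x.
- lever_grip (a point): Middle of the lever's round black grip (18 mm diameter, 60 mm long, in line with the pivot), 170 mm from the pivot in the station's y-z plane, rising outwards at 0.80 rad above level at joint 0 and 0.245 rad at joint 0.555 (grip height about 177 down to 96 mm above the bench).
- test_weight: Stainless steel test weight, about 0.4 to 0.6 kg, standing on the deck within 16 mm of its middle: body 60 mm diameter, upright-sided from 2 to 34 mm above its base, then a neck and a knob 26 mm diameter; 64 mm high over all. Origin at the centre of its underside, z up. Dragged by the knob it tips; gripped or pushed at half the body's height or lower it slides.
- flask: Small conical flask, 66 mm wide at its foot, 94 mm high, standing loose on the bench near its front edge, a bystander; origin at its underside.
- vial: Small vial with black cap, 26 mm diameter, 64 mm high, loose on the bench near its front edge, a bystander; origin at its underside.
- tape_roll: Roll of tape 96 mm diameter, 25 mm high, lying loose near the bench's front edge, a bystander; origin at its underside.

How it is judged:
On the way, in this order (a step that is already met when the one before it is completed fails the run):
1. the deck, with the weight standing on it, has been pumped level with the pan (within 6 mm) (z of lift_deck in the frame of pan_center between -0.006 and 0.006 m and horizontal distance between test_weight and lift_deck below 0.03 m), for 0.2 s.
2. the weight stands on the middle of the pan (z of lift_deck in the frame of pan_center between -0.006 and 0.006 m and x of test_weight in the frame of pan_center between -0.02 and 0.02 m and y of test_weight in the frame of pan_center between -0.02 and 0.02 m and z of test_weight in the frame of pan_center between -0.003 and 0.003 m and angle between test_weight's own z axis and vertical below 0.06 rad and linear speed of test_weight below 0.02 m/s), for 0.2 s.
At the end, for the whole second after the job is handed in: The test weight stands upright and still on the pan, its axis within 20 mm of the pan's centre along each side, and the deck's top is within 6 mm of level with the pan (all of step 2); the robot touches nothing.
It fails at once if the weight is lifted more than 15 mm above the deck (z of test_weight in the frame of lift_deck above 0.015 m).
It fails at once if the weight is tipped by more than 0.3 rad (angle between test_weight's own z axis and vertical above 0.3 rad).
It fails at once if the fingers touch the deck while it rises (it is raised by something other than its lever) (contact force between the fingers and lift_deck above 1 N and z of lift_deck in the frame of pan_center below -0.007 m and velocity of joint lift_deck above 0.01 m/s).
It fails at once if the flask, the vial or the tape roll is moved by more than 30 mm (distance of any of flask, vial, tape_roll from where it was at the start of the episode above 0.03 m).
It also fails if it takes over 64 s, if anything falls off the work surface, if the arm or the gripper's body presses on something with over 40 N, if the wrist force passes 120 N, or if a joint passes its speed limit or range.

## Working session

There is one attempt and no reset: what is moved stays moved. The work goes in short steps, Python scripts to look and compute and a shell command to move; the robot and the scene stay as the last step left them, time stands still between calls to the robot, and variables do not carry over. Pictures are saved under pics/ and viewed, at most 10 in all, crops included, and the job is handed in when it is done.

```bash
ls; mkdir -p pics
python3 - <<'E'
from cell import r, vision, sign_off
import cv2
s=r.get_state();print(s['clock'],s['eef_pos'],s['eef_rot'],s['gripper_width'],r.nose_length)
for n in("side","top"):
    c=vision.camera(n);cv2.imwrite(f"pics/{n}0.png",c["pixels"][:,:,::-1]);print(n,c['fx'],c['fy'],c['cx'],c['cy'],c['R'],c['t'])
E
```

```text
cell.py
drive.py
pics
0.0 [0.16046958 0.60358115 0.24796405] [-4.20555114e-05  1.29559046e-01  9.91571425e-01 -7.48307996e-04] 0.09168394704867981 0.022
side 468.3287485682747 468.3287485682747 319.77813373548 194.9733215753582 [[ 0.89825713 -0.43894342  0.02151294]
 [-0.21325368 -0.47816054 -0.85198906]
 [ 0.38426163  0.76071754 -0.52311741]] [-0.42419876  0.18584638  1.05073578]
top 375.0882718621381 375.0882718621381 325.4007182912333 198.89634187314212 [[ 4.74365649e-03 -9.99988512e-01  6.88525446e-04]
 [-9.94397748e-01 -4.78984078e-03 -1.05594396e-01]
 [ 1.05596481e-01 -1.83764610e-04 -9.94409045e-01]] [-0.02544359  0.47175547  1.16065088]
```

View pics/side0.png

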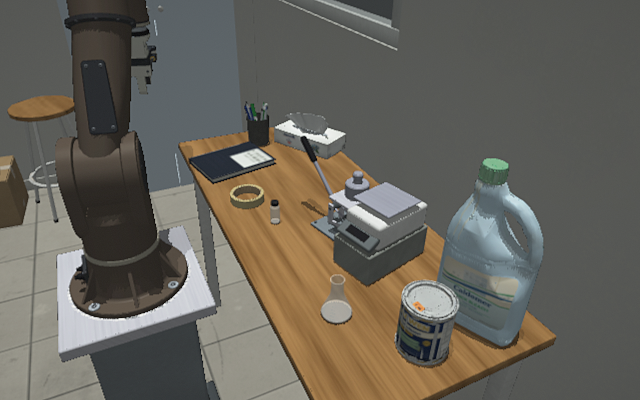

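View pics/top0.png

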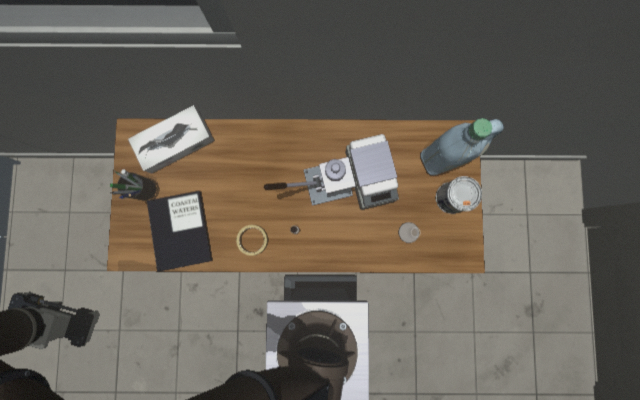

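The side view shows the grip at about (309,149) and the pan at about (388,200). In the top view the grip is at (275,187), the weight knob at (336,169) and the pan at about (373,160). I'll enlarge both.

Run:
```python
import cv2
a=cv2.imread("pics/top0.png")[125:215,255:405];cv2.imwrite("pics/topc.png",cv2.resize(a,None,fx=5,fy=5,interpolation=cv2.INTER_CUBIC))
a=cv2.imread("pics/side0.png")[130:250,295:435];cv2.imwrite("pics/sidec.png",cv2.resize(a,None,fx=5,fy=5,interpolation=cv2.INTER_CUBIC))
```

```text
(no output)
```

View pics/topc.png

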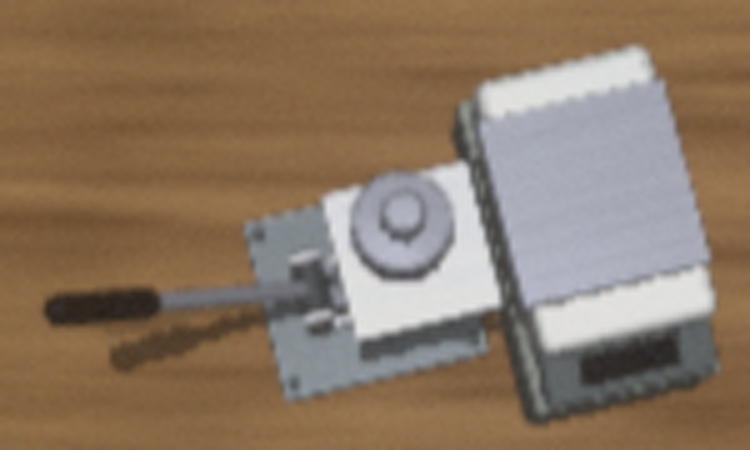

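View pics/sidec.png

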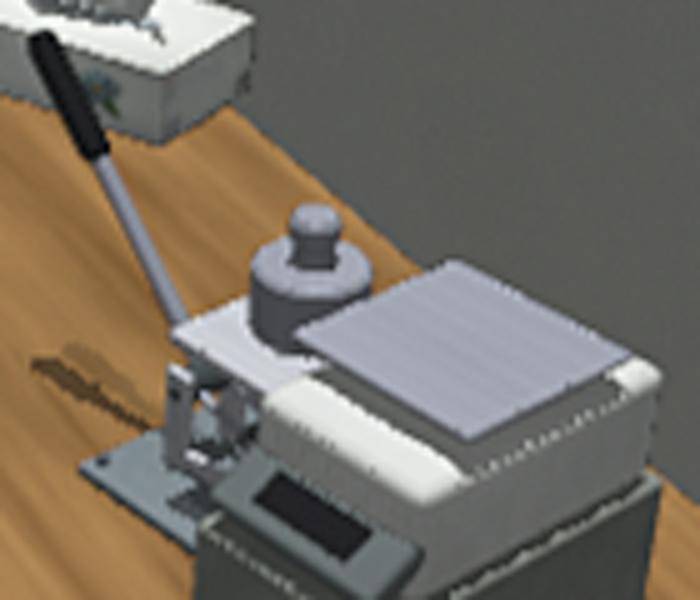

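The top crop shows the pan corners (483,122), (660,82), (712,262), (535,308), the deck corners (325,197), (463,163), (503,303), (358,338), the grip running from (47,310) to (158,300), and the knob at (403,212). The side crop shows the pan corners (455,260), (635,355), (468,438), (295,335), the deck's left corner (172,335), and the grip running from (43,37) to (97,155). I'll fit the station pose to these.

```bash
cat > h.py <<'E'
import numpy as np
from scipy.optimize import least_squares
from cell import r, vision, sign_off
C={n:vision.camera(n) for n in("side","top")}
def proj(n,X):
    c=C[n];p=c['R']@np.asarray(X)+c['t'];return np.array([c['fx']*p[0]/p[2]+c['cx'],c['fy']*p[1]/p[2]+c['cy']])
def full(n,uv,o,f=5):return (np.array(uv)+.5)/f-.5+np.array(o)
def W(P,L):
    c,s=np.cos(P[2]),np.sin(P[2]);return np.array([P[0]+c*L[0]-s*L[1],P[1]+s*L[0]+c*L[1],L[2]])
def grip(q,d):
    a=.8-q;return [0,.062+d*np.cos(a),.055+d*np.sin(a)]
E
python3 - <<'E'
from h import *
T=lambda a,b:full('top',(a,b),(255,125))
S=lambda a,b:full('side',(a,b),(295,130))
pc=[(1,1),(1,-1),(-1,-1),(-1,1)]
pt=[(483,122),(660,82),(712,262),(535,308)];ps=[(455,260),(635,355),(468,438),(295,335)]
dt=[(325,197),(463,163),(503,303),(358,338)]
def f(p,out=False):
    P=p[:3];dz=p[3];q=p[4];e=[]
    for (a,b),u,v in zip(pc,pt,ps):
        X=W(P,[a*.055,-.105+b*.055,.158]);e+=[proj('top',X)-T(*u),proj('side',X)-S(*v)]
    for (a,b),u in zip(pc,dt): e.append(proj('top',W(P,[a*.045,b*.045,dz]))-T(*u))
    e.append(proj('side',W(P,[-.045,.045,dz]))-S(172,335))
    for d,u,v in((.2,(47,310),(43,37)),(.14,(158,300),(97,155))):
        X=W(P,grip(q,d));e+=[proj('top',X)-T(*u),proj('side',X)-S(*v)]
    k=[p[5],p[6],dz+.06];e+=[proj('top',k)-T(403,211),proj('side',[p[5],p[6],dz+.062])-S(316,212)]
    return np.array(e) if out else np.ravel(e)
s=least_squares(f,[.55,-.03,.2,.12,.02,.55,-.03],loss='soft_l1')
print(s.x.round(4));print(f(s.x,True).round(1).tolist())
P=s.x[:3]
for q in(0,s.x[4],.555):print(q,W(P,grip(q,.17)))
print('pan',W(P,[0,-.105,.158]))
c,sn=np.cos(P[2]),np.sin(P[2]);d=s.x[5:7]-P[:2];print('weight local',c*d[0]+sn*d[1],-sn*d[0]+c*d[1])
E
```

```text
[ 0.5355 -0.0581  0.2416  0.1091  0.0115  0.5472 -0.0488]
[[-0.9, -0.0], [0.6, -0.0], [1.2, -0.9], [0.3, 0.2], [0.6, 0.2], [0.3, 0.6], [-1.8, 0.0], [-0.6, -0.3], [-0.6, -0.5], [1.2, -0.7], [0.6, 0.5], [-0.1, 0.6], [-0.6, -0.7], [1.6, -0.2], [0.1, 0.5], [-3.6, 0.4], [-0.8, -2.9], [-0.5, -0.0], [0.1, 1.0]]
0 [0.49234097 0.1171445  0.17695054]
0.01146106547950126 [0.49200847 0.11849402 0.17558511]
0.555 [0.48122063 0.16227793 0.09623458]
pan [ 0.56062785 -0.16000703  0.158     ]
weight local 0.013523676340477988 0.006174007166581727
```

```bash
cat > k.py <<'E'
import numpy as np
from scipy.spatial.transform import Rotation as Ro
from cell import r, vision, sign_off
P=np.array([.5355,-.0581,.2416])
def W(L):
    c,s=np.cos(P[2]),np.sin(P[2]);return np.array([P[0]+c*L[0]-s*L[1],P[1]+s*L[0]+c*L[1],L[2]])
def grip(q,d=.17):
    a=.8-q;return W([0,.062+d*np.cos(a),.055+d*np.sin(a)])
def Rt(tilt=0):
    # tool y along station x, tool z down; tilt = lever angle turned through
    y=np.array([np.cos(P[2]),np.sin(P[2]),0]);z=np.array([0,0,-1.]);R=np.array([np.cross(y,z),y,z]).T
    return Ro.from_rotvec(-tilt*y)*Ro.from_matrix(R)
def cur():
    s=r.get_state();q=s['eef_rot'];return s['eef_pos'],Ro.from_quat(np.r_[q[1:],q[0]]),s
def delta(p,R,p0=None,R0=None):
    a,b,_=cur();p0=a if p0 is None else p0;R0=b if R0 is None else R0
    return np.r_[R0.inv().apply(p-p0),(R0.inv()*R).as_rotvec()].round(4)
E
python3 - <<'E'
from k import *
print(delta(grip(.0115)+[0,0,.11],Rt()))
E
echo '[[[-0.445, -0.384, -0.037], [0, 0, 1.069]], [[-0.445, -0.384, -0.037], [0, 0, 1.069]], [[-0.445, -0.384, -0.037], [0, 0, 1.069]], [[-0.445, -0.384, -0.037], [0, 0, 1.069]], [[-0.445, -0.384, -0.037], [0, 0, 1.069]], [[-0.445, -0.384, -0.037], [0, 0, 1.069]], [[-0.445, -0.384, -0.037], [0, 0, 1.069]], [[-0.445, -0.384, -0.037], [0, 0, 1.069]], [[-0.445, -0.384, -0.037], [0, 0, 1.069]], [[-0.445, -0.384, -0.037], [0, 0, 1.069]], [[-0.445, -0.384, -0.037], [0, 0, 1.069]], [[-0.445, -0.384, -0.037], [0, 0, 1.069]]]' > rows.txt && python3 drive.py rows.txt 0.06; python3 -c "
from k import *
print(delta(grip(.0115)+[0,0,.11],Rt()))"
```

```text
clock: 1.2
eef_pos: [0.4425, 0.19, 0.2805]
eef_rot: [-0.0, 0.617, 0.787, 0.0]
wrist_force: [0.7, 1.4, 0.2]
gripper_width: 0.0601
grasp_force: 0.0
[-0.0814  0.0309 -0.0051  0.0004 -0.0005  0.0006]
```

```bash
echo '[[[-0.08, 0.03, -0.005], [0, 0, 0]], [[-0.08, 0.03, -0.005], [0, 0, 0]], [[-0.08, 0.03, -0.005], [0, 0, 0]], [[-0.08, 0.03, -0.005], [0, 0, 0]], [[-0.08, 0.03, -0.005], [0, 0, 0]]]' > rows.txt && python3 drive.py rows.txt
python3 - <<'E'
from k import *
import cv2
print(delta(grip(.0115)+[0,0,.003],Rt()))
for n,(a,b,c,d) in dict(top=(120,220,220,350),side=(80,230,270,430)).items():
    im=vision.camera(n)['pixels'][a:b,c:d,::-1];cv2.imwrite(f'pics/{n}1.png',cv2.resize(im,None,fx=4 if n=='top' else 3,fy=4 if n=='top' else 3,interpolation=cv2.INTER_CUBIC))
A=cv2.imread('pics/top1.png');B=cv2.imread('pics/side1.png');h=max(A.shape[0],B.shape[0])
pad=lambda x:cv2.copyMakeBorder(x,0,h-x.shape[0],0,0,0)
M=cv2.hconcat([pad(A),pad(B)]);M=cv2.resize(M,(800,int(h*800/M.shape[1])));cv2.imwrite('pics/m1.png',M)
E
```

```text
clock: 1.62
eef_pos: [0.4899, 0.1217, 0.2849]
eef_rot: [-0.0, 0.617, 0.787, -0.0]
wrist_force: [-0.1, -0.1, -0.5]
gripper_width: 0.0599
grasp_force: 0.0
[-0.0037  0.0014  0.1063 -0.0007 -0.0004 -0.0003]
```

View pics/m1.png

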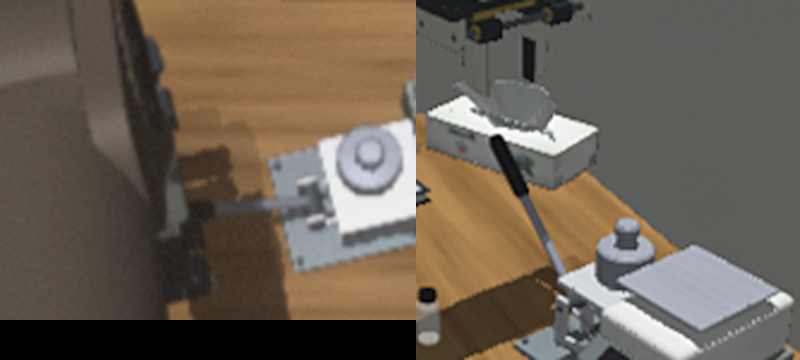

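The gripper hangs above the grip (side panel, gripper about (490,30), grip about (508,165)) and nothing is in the way. I'll descend and close.

```bash
echo '[[[-0.003, 0.001, 0.04], [0, 0, 0]], [[-0.003, 0.001, 0.075], [0, 0, 0]], [[-0.003, 0.001, 0.106], [0, 0, 0]], [[-0.003, 0.001, 0.106], [0, 0, 0]], [[-0.003, 0.001, 0.106], [0, 0, 0]]]' > rows.txt && python3 drive.py rows.txt; echo '[[[0, 0, 0], [0, 0, 0]], [[0, 0, 0], [0, 0, 0]], [[0, 0, 0], [0, 0, 0]], [[0, 0, 0], [0, 0, 0]], [[0, 0, 0], [0, 0, 0]], [[0, 0, 0], [0, 0, 0]]]' > rows.txt && python3 drive.py rows.txt 0.0
python3 - <<'E'
from k import *
p,R,s=cur();st=W([0,0,0]);v=p-[0,0,.003]-W([0,.062,.055]);c,n=np.cos(P[2]),np.sin(P[2])
print('local',c*v[0]+n*v[1],-n*v[0]+c*v[1],v[2],delta(grip(.0115)+[0,0,.003],Rt()))
# arc: rows from q0
for q in [.11,.22,.33,.44,.55,.58]:
    o=Rt(q-.0115).apply([0,0,-.003]);print(q,delta(grip(q)+o,Rt(q-.0115),grip(.0115)+[0,0,.003],Rt()))
E
```

```text
clock: 2.13
eef_pos: [0.4905, 0.1196, 0.1786]
eef_rot: [-0.001, 0.616, 0.788, -0.001]
wrist_force: [0.1, 0.3, 1.2]
gripper_width: 0.06
grasp_force: 0.0
clock: 2.63
eef_pos: [0.4921, 0.1188, 0.1797]
eef_rot: [0.0, 0.617, 0.787, 0.0]
wrist_force: [-0.1, 0.4, -0.0]
gripper_width: 0.0247
grasp_force: 0.0
local 0.0001981836210126972 0.12017302008156709 0.12166819728986666 [-0.0003 -0.0002  0.0011  0.0009 -0.0004  0.0003]
0.11 [ 0.0116 -0.      0.0124  0.     -0.0985  0.    ]
0.22 [ 0.023   0.      0.0275  0.     -0.2085  0.    ]
0.33 [ 0.0327 -0.      0.0437  0.     -0.3185  0.    ]
0.44 [ 0.0405 -0.      0.061   0.     -0.4285  0.    ]
0.55 [ 0.0464 -0.      0.0789  0.     -0.5385  0.    ]
0.58 [ 0.0477 -0.      0.084   0.     -0.5685  0.    ]
```

```bash
echo '[[[0, 0, 0], [0, 0, 0]], [[0, 0, 0], [0, 0, 0]], [[0, 0, 0], [0, 0, 0]], [[0, 0, 0], [0, 0, 0]]]' > rows.txt && python3 drive.py rows.txt 0.0; echo '[[[0.006, 0, 0.006], [0, -0.05, 0]], [[0.012, 0, 0.012], [0, -0.099, 0]], [[0.018, 0, 0.02], [0, -0.155, 0]], [[0.023, 0, 0.0275], [0, -0.209, 0]], [[0.028, 0, 0.0355], [0, -0.264, 0]], [[0.033, 0, 0.044], [0, -0.319, 0]], [[0.0405, 0, 0.061], [0, -0.429, 0]], [[0.0464, 0, 0.079], [0, -0.539, 0]], [[0.0477, 0, 0.084], [0, -0.569, 0]], [[0.0477, 0, 0.084], [0, -0.569, 0]], [[0.0477, 0, 0.084], [0, -0.569, 0]]]' > rows.txt && python3 drive.py rows.txt
python3 - <<'E'
from k import *
p,R,s=cur();v=p+R.apply([0,0,.003])-W([0,.062,.055]);c,n=np.cos(P[2]),np.sin(P[2]);y=-n*v[0]+c*v[1]
print('q',.8-np.arctan2(v[2],y),np.hypot(y,v[2]))
E
```

```text
clock: 2.97
eef_pos: [0.4902, 0.1189, 0.1788]
eef_rot: [-0.001, 0.616, 0.787, -0.001]
wrist_force: [-5.4, 0.2, 4.2]
gripper_width: 0.017
grasp_force: 30.0
clock: 3.88
eef_pos: [0.4782, 0.1663, 0.094]
eef_rot: [0.221, 0.59, 0.756, -0.175]
wrist_force: [-9.8, 5.9, 5.2]
gripper_width: 0.0177
grasp_force: 30.0
q 0.5863423274308991 0.1719019834255222
```

Run:
```python
from k import *
f=lambda q:(grip(q)+Rt(q-.0115).apply([0,0,-.003]),Rt(q-.0115))
for a,qs in((.58,[.47,.36,.25,.14,.03,-.03]),(-.03,[.03,.08,.19,.3,.41,.52,.58])):
    for q in qs: print(q,delta(*f(q),*f(a)))
```

```text
0.47 [-0.0143  0.     -0.0124 -0.      0.11   -0.    ]
0.36 [-0.0299  0.     -0.0232  0.      0.22   -0.    ]
0.25 [-0.0465  0.     -0.0322 -0.      0.33   -0.    ]
0.14 [-0.0641  0.     -0.0393 -0.      0.44   -0.    ]
0.03 [-0.0823  0.     -0.0444 -0.      0.55    0.    ]
-0.03 [-0.0924  0.     -0.0464 -0.      0.61   -0.    ]
0.03 [ 0.0072  0.      0.0074  0.     -0.06    0.    ]
0.08 [ 0.0128  0.      0.0139  0.     -0.11    0.    ]
0.19 [ 0.0241 -0.      0.0291  0.     -0.22    0.    ]
0.3 [ 0.0336  0.      0.0455  0.     -0.33    0.    ]
0.41 [ 0.0412  0.      0.0628  0.     -0.44    0.    ]
0.52 [ 0.0469 -0.      0.0809  0.     -0.55    0.    ]
0.58 [ 0.0492 -0.      0.0909  0.     -0.61    0.    ]
```

```bash
echo '[[[-0.0143, 0, -0.0124], [0, 0.11, 0]], [[-0.0299, 0, -0.0232], [0, 0.22, 0]], [[-0.0465, 0, -0.0322], [0, 0.33, 0]], [[-0.0641, 0, -0.0393], [0, 0.44, 0]], [[-0.0823, 0, -0.0444], [0, 0.55, 0]], [[-0.0924, 0, -0.0464], [0, 0.61, 0]], [[-0.0924, 0, -0.0464], [0, 0.61, 0]], [[-0.0924, 0, -0.0464], [0, 0.61, 0]]]' > rows.txt && python3 drive.py rows.txt
cat > look.py <<'E'
from k import *
import cv2,sys
p,R,s=cur();v=p+R.apply([0,0,.003])-W([0,.062,.055]);c,n=np.cos(P[2]),np.sin(P[2]);y=-n*v[0]+c*v[1]
print('q',.8-np.arctan2(v[2],y),np.hypot(y,v[2]),s['clock'])
im=vision.camera('side')['pixels'][130:250,295:435,::-1];cv2.imwrite(sys.argv[1],cv2.resize(im,None,fx=5,fy=5,interpolation=cv2.INTER_CUBIC))
E
python3 look.py pics/s2.png
```

```text
clock: 4.55
eef_pos: [0.4916, 0.1136, 0.1844]
eef_rot: [-0.018, 0.617, 0.786, 0.013]
wrist_force: [-7.2, 2.8, 6.8]
gripper_width: 0.0174
grasp_force: 30.0
q -0.03105227388095544 0.1710980826433716 4.55
```

View pics/s2.png

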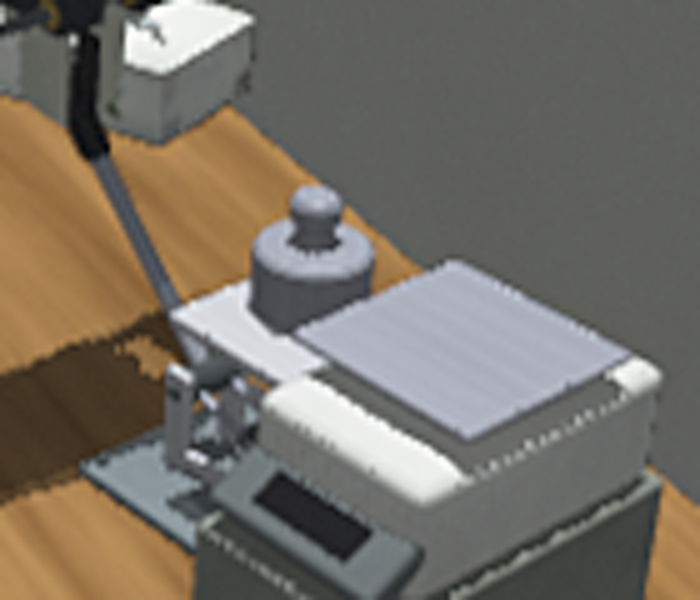

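The deck corner rose from row 335 to 316 and the knob from 207 to 187, about 10 mm. The deck is at about 119 mm, so three more strokes should bring it to about +3 mm. On to stroke 2.

```bash
cat > trk.py <<'E'
# weight rise from its picture at the start (template match, side camera) and weight position
from k import *
import cv2
c=vision.camera('side');g=c['pixels'][:,:,::-1].copy();t0=cv2.imread('pics/side0.png')
t=t0[170:186,343:372];f=8
G=cv2.resize(g[130:200,335:382],None,fx=f,fy=f,interpolation=cv2.INTER_CUBIC);T=cv2.resize(t,None,fx=f,fy=f,interpolation=cv2.INTER_CUBIC)
m=cv2.matchTemplate(G,T,cv2.TM_CCOEFF_NORMED);_,s,_,l=cv2.minMaxLoc(m);dv=40-l[1]/f
def pv(z):
    p=c['R']@np.array([.5472,-.0488,z])+c['t'];return c['fy']*p[1]/p[2]
zs=np.arange(.1,.2,.0005);rise=np.interp(dv,[pv(.1571)-pv(z+.048) for z in zs],zs-.1091)
print('du',l[0]/f-8,'dv',dv,'score',s,'rise',rise,'deck',.1091+rise)
E
python3 trk.py
echo '[[[0.0072, 0, 0.0074], [0, -0.06, 0]], [[0.0128, 0, 0.0139], [0, -0.11, 0]], [[0.018, 0, 0.021], [0, -0.165, 0]], [[0.0241, 0, 0.0291], [0, -0.22, 0]], [[0.029, 0, 0.037], [0, -0.275, 0]], [[0.0336, 0, 0.0455], [0, -0.33, 0]], [[0.0412, 0, 0.0628], [0, -0.44, 0]], [[0.0469, 0, 0.0809], [0, -0.55, 0]], [[0.0492, 0, 0.0909], [0, -0.61, 0]], [[0.0492, 0, 0.0909], [0, -0.61, 0]], [[0.0492, 0, 0.0909], [0, -0.61, 0]]]' > rows.txt && python3 drive.py rows.txt
echo '[[[-0.0143, 0, -0.0124], [0, 0.11, 0]], [[-0.0299, 0, -0.0232], [0, 0.22, 0]], [[-0.0465, 0, -0.0322], [0, 0.33, 0]], [[-0.0641, 0, -0.0393], [0, 0.44, 0]], [[-0.0823, 0, -0.0444], [0, 0.55, 0]], [[-0.0924, 0, -0.0464], [0, 0.61, 0]], [[-0.0924, 0, -0.0464], [0, 0.61, 0]], [[-0.0924, 0, -0.0464], [0, 0.61, 0]]]' > rows.txt && python3 drive.py rows.txt
python3 trk.py; python3 look.py pics/x.png
```

```text
du 0.125 dv 3.625 score 0.9149872660636902 rise 0.010099624044159613 deck 0.11919962404415961
clock: 5.57
eef_pos: [0.4783, 0.1663, 0.094]
eef_rot: [0.221, 0.59, 0.756, -0.175]
wrist_force: [-10.3, 5.4, 6.1]
gripper_width: 0.0175
grasp_force: 30.0
clock: 6.23
eef_pos: [0.4915, 0.1136, 0.1844]
eef_rot: [-0.018, 0.617, 0.786, 0.013]
wrist_force: [-7.1, 2.8, 6.8]
gripper_width: 0.0169
grasp_force: 30.0
du 0.5 dv 8.75 score 0.8838453888893127 rise 0.024219984810000515 deck 0.1333199848100005
q -0.02935153933587442 0.17118724470144503 6.2833
```

The rise is now 24.2 mm, 14 mm more, so stroke 2 was full. On to stroke 3.

```bash
echo '[[[0.0072, 0, 0.0074], [0, -0.06, 0]], [[0.0128, 0, 0.0139], [0, -0.11, 0]], [[0.018, 0, 0.021], [0, -0.165, 0]], [[0.0241, 0, 0.0291], [0, -0.22, 0]], [[0.029, 0, 0.037], [0, -0.275, 0]], [[0.0336, 0, 0.0455], [0, -0.33, 0]], [[0.0412, 0, 0.0628], [0, -0.44, 0]], [[0.0469, 0, 0.0809], [0, -0.55, 0]], [[0.0492, 0, 0.0909], [0, -0.61, 0]], [[0.0492, 0, 0.0909], [0, -0.61, 0]], [[0.0492, 0, 0.0909], [0, -0.61, 0]]]' > rows.txt && python3 drive.py rows.txt
echo '[[[-0.0143, 0, -0.0124], [0, 0.11, 0]], [[-0.0299, 0, -0.0232], [0, 0.22, 0]], [[-0.0465, 0, -0.0322], [0, 0.33, 0]], [[-0.0641, 0, -0.0393], [0, 0.44, 0]], [[-0.0823, 0, -0.0444], [0, 0.55, 0]], [[-0.0924, 0, -0.0464], [0, 0.61, 0]], [[-0.0924, 0, -0.0464], [0, 0.61, 0]], [[-0.0924, 0, -0.0464], [0, 0.61, 0]]]' > rows.txt && python3 drive.py rows.txt
python3 trk.py; python3 look.py pics/s3.png
```

```text
clock: 7.25
eef_pos: [0.4782, 0.1664, 0.0941]
eef_rot: [0.221, 0.59, 0.756, -0.175]
wrist_force: [-10.7, 5.3, 6.8]
gripper_width: 0.017
grasp_force: 30.0
clock: 7.92
eef_pos: [0.4915, 0.1136, 0.1845]
eef_rot: [-0.018, 0.617, 0.786, 0.013]
wrist_force: [-7.9, 2.2, 6.8]
gripper_width: 0.0174
grasp_force: 30.0
du 0.875 dv 13.875 score 0.8757420182228088 rise 0.03815796536744156 deck 0.14725796536744157
q -0.029579441371386905 0.17120271480205018 7.9667
```

View pics/s3.png

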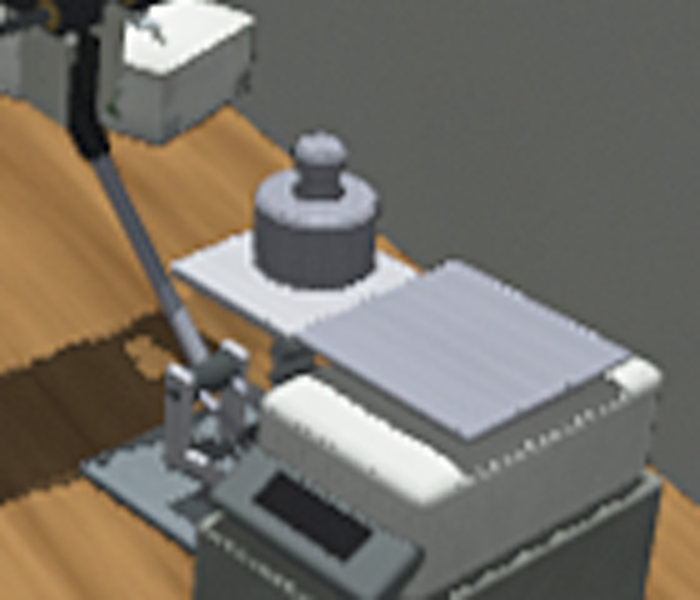

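The deck's left corner is at (172,267), its near corner at about (290,333) and its right corner at about (415,275). I'll find the deck height from those corners independently.

Run:
```python
from h import *
P=[.5355,-.0581,.2416]
for z in(.144,.147,.150,.158,.161):
    print(z,[((proj('side',W(P,[a*.045,b*.045,z]))-[295,130]+.5)*5-.5).round(0).tolist() for a,b in((-1,1),(-1,-1),(1,1))])
print(((proj('side',W(P,[-.055,-.05,.158]))-[295,130]+.5)*5-.5).round(0))
```

```text
0.144 [[171.0, 271.0], [298.0, 348.0], [305.0, 216.0]]
0.147 [[171.0, 265.0], [299.0, 343.0], [305.0, 211.0]]
0.15 [[172.0, 260.0], [299.0, 337.0], [306.0, 206.0]]
0.158 [[172.0, 246.0], [300.0, 322.0], [307.0, 192.0]]
0.161 [[172.0, 240.0], [301.0, 317.0], [307.0, 187.0]]
[292. 334.]
```

The deck is at about 147 mm, 11 mm low, so one more full stroke gives about +3 mm.

```bash
echo '[[[0.0072, 0, 0.0074], [0, -0.06, 0]], [[0.0128, 0, 0.0139], [0, -0.11, 0]], [[0.018, 0, 0.021], [0, -0.165, 0]], [[0.0241, 0, 0.0291], [0, -0.22, 0]], [[0.029, 0, 0.037], [0, -0.275, 0]], [[0.0336, 0, 0.0455], [0, -0.33, 0]], [[0.0412, 0, 0.0628], [0, -0.44, 0]], [[0.0469, 0, 0.0809], [0, -0.55, 0]], [[0.0492, 0, 0.0909], [0, -0.61, 0]], [[0.0492, 0, 0.0909], [0, -0.61, 0]], [[0.0492, 0, 0.0909], [0, -0.61, 0]]]' > rows.txt && python3 drive.py rows.txt
echo '[[[-0.0143, 0, -0.0124], [0, 0.11, 0]], [[-0.0299, 0, -0.0232], [0, 0.22, 0]], [[-0.0465, 0, -0.0322], [0, 0.33, 0]], [[-0.0641, 0, -0.0393], [0, 0.44, 0]], [[-0.0823, 0, -0.0444], [0, 0.55, 0]], [[-0.0924, 0, -0.0464], [0, 0.61, 0]], [[-0.0924, 0, -0.0464], [0, 0.61, 0]], [[-0.0924, 0, -0.0464], [0, 0.61, 0]]]' > rows.txt && python3 drive.py rows.txt
python3 trk.py; python3 look.py pics/s4.png
echo '[[[0, 0, 0], [0, 0, 0]], [[0, 0, 0], [0, 0, 0]], [[0, 0, 0], [0, 0, 0]]]' > rows.txt && python3 drive.py rows.txt 0.05
echo '[[[0, 0, -0.02], [0, 0, 0]], [[0, 0, -0.05], [0, 0, 0]], [[0, 0, -0.09], [0, 0, 0]], [[0, 0, -0.11], [0, 0, 0]], [[0, 0, -0.11], [0, 0, 0]], [[0, 0, -0.11], [0, 0, 0]]]' > rows.txt && python3 drive.py rows.txt 0.09
python3 trk.py; python3 look.py pics/s5.png
python3 -c "
from k import *
w=np.array([.5472,-.0488,.28]);print(delta(w,Rt()))"
```

```text
clock: 9.03
eef_pos: [0.4782, 0.1664, 0.0942]
eef_rot: [0.221, 0.59, 0.756, -0.175]
wrist_force: [-11.4, 4.8, 5.8]
gripper_width: 0.0174
grasp_force: 30.0
clock: 9.7
eef_pos: [0.4915, 0.1136, 0.1846]
eef_rot: [-0.018, 0.617, 0.786, 0.013]
wrist_force: [-7.5, 2.7, 6.5]
gripper_width: 0.0172
grasp_force: 30.0
du 1.25 dv 19.0 score 0.8354933857917786 rise 0.051917107394666206 deck 0.1610171073946662
q -0.029909877909233273 0.17125784186184137 9.75
clock: 10.05
eef_pos: [0.4934, 0.1138, 0.1843]
eef_rot: [-0.016, 0.617, 0.787, 0.013]
wrist_force: [-0.5, 0.7, -0.0]
gripper_width: 0.0328
grasp_force: 0.0
clock: 10.55
eef_pos: [0.495, 0.1096, 0.2953]
eef_rot: [-0.015, 0.616, 0.787, 0.014]
wrist_force: [-0.8, 0.5, -0.6]
gripper_width: 0.0725
grasp_force: 0.0
du 1.25 dv 19.0 score 0.8354378342628479 rise 0.051917107394666206 deck 0.1610171073946662
q -0.33200310337414085 0.2607365054435876 10.6
[-0.1669  0.014   0.0065 -0.001  -0.0409  0.0004]
```

View pics/s5.png

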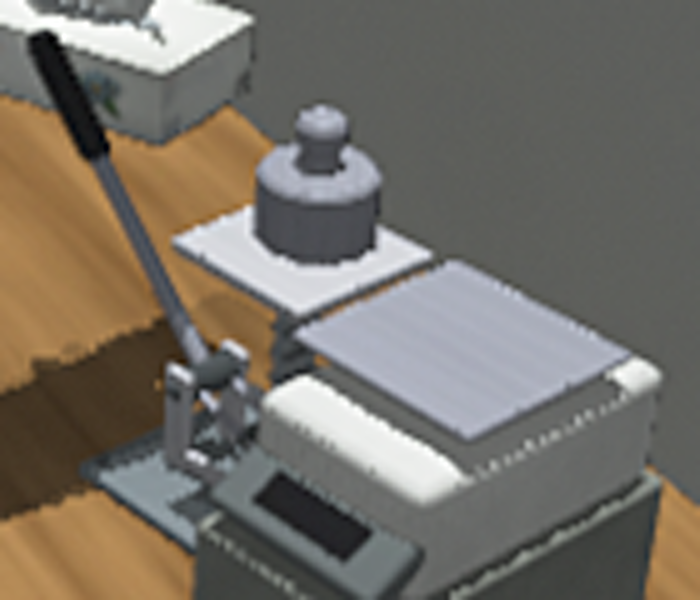

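The deck's left corner is at (172,240), which gives z = 161 mm, +3 mm and level within tolerance. Knob centre is about (322,124) and the body spans 255 to 381. I'll refine the weight position.

```bash
python3 - <<'E'
from h import *
P=[.5355,-.0581,.2416];z=.161
def cr(X):return (proj('side',X)-[295,130]+.5)*5-.5
th=np.linspace(0,6.28,60)
def ring(x,y,rad,h):return np.array([cr([x+rad*np.cos(t),y+rad*np.sin(t),z+h]) for t in th])
def f(p):
    b=ring(*p,.03,.018);lo=ring(*p,.0295,.002);k=ring(*p,.013,.055);
    return [b[:,0].min()-255,b[:,0].max()-381,(lo[:,1].max()-263),(k[:,0].min()-295)*.7,(k[:,0].max()-349)*.7]
s=least_squares(f,[.547,-.049],diff_step=1e-3);print(s.x,np.round(s.fun,1))
c,n=np.cos(P[2]),np.sin(P[2]);d=s.x-P[:2];print(c*d[0]+n*d[1],-n*d[0]+c*d[1])
import cv2;cv2.imwrite('pics/t5.png',C['top']['pixels'][:,:,::-1])
E
python3 -c "
from k import *
print(delta(np.array([.5472,-.0488,.28]),Rt()))"
```

```text
[ 0.54652718 -0.04982654] [ 0.4 -1.   0.1  0.1  0.8]
0.01268639296245328 0.0053948446222900105
[-0.1669  0.0142  0.0061 -0.0022 -0.0407  0.0004]
```

```bash
echo '[[[-0.167, 0.014, 0.005], [0, -0.041, 0]], [[-0.167, 0.014, 0.005], [0, -0.041, 0]], [[-0.167, 0.014, 0.005], [0, -0.041, 0]], [[-0.167, 0.014, 0.005], [0, -0.041, 0]], [[-0.167, 0.014, 0.005], [0, -0.041, 0]], [[-0.167, 0.014, 0.005], [0, -0.041, 0]], [[-0.167, 0.014, 0.005], [0, -0.041, 0]]]' > rows.txt && python3 drive.py rows.txt 0.092; python3 -c "
from k import *
print(delta(np.array([.5468,-.0494,.187]),Rt()),cur()[2]['gripper_width'])"
```

```text
clock: 11.33
eef_pos: [0.5473, -0.0489, 0.2812]
eef_rot: [-0.001, 0.617, 0.787, -0.001]
wrist_force: [-0.0, -0.7, -0.7]
gripper_width: 0.092
grasp_force: 0.0
[-0.0005 -0.0004  0.0942 -0.002  -0.0005 -0.0004] 0.09197853786495375
```

```bash
echo '[[[0, 0, 0.035], [0, 0, 0]], [[0, 0, 0.065], [0, 0, 0]], [[0, 0, 0.08], [0, 0, 0]], [[0, 0, 0.088], [0, 0, 0]], [[0, 0, 0.094], [0, 0, 0]], [[0, 0, 0.094], [0, 0, 0]], [[0, 0, 0.094], [0, 0, 0]]]' > rows.txt && python3 drive.py rows.txt; echo '[[[0, 0, 0], [0, 0, 0]], [[0, 0, 0], [0, 0, 0]], [[0, 0, 0], [0, 0, 0]], [[0, 0, 0], [0, 0, 0]], [[0, 0, 0], [0, 0, 0]], [[0, 0, 0], [0, 0, 0]], [[0, 0, 0], [0, 0, 0]], [[0, 0, 0], [0, 0, 0]]]' > rows.txt && python3 drive.py rows.txt 0.0;  python3 -c "
from k import *
for h in(.188,.186):print(delta(np.r_[W([0,-.105,0])[:2],h],Rt()))"
```

```text
clock: 11.92
eef_pos: [0.5481, -0.0485, 0.1889]
eef_rot: [0.0, 0.616, 0.788, 0.0]
wrist_force: [0.1, -0.2, 0.1]
gripper_width: 0.0918
grasp_force: 0.0
clock: 12.58
eef_pos: [0.5469, -0.0492, 0.1884]
eef_rot: [-0.001, 0.617, 0.787, -0.0]
wrist_force: [-5.0, -1.2, 5.2]
gripper_width: 0.0586
grasp_force: 30.0
[-0.1109 -0.0132  0.0003 -0.0013 -0.0005 -0.    ]
[-0.1109 -0.0132  0.0023 -0.0013 -0.0005 -0.    ]
```

```bash
echo '[[[-0.008, -0.001, 0], [0, 0, 0]], [[-0.02, -0.002, 0], [0, 0, 0]], [[-0.032, -0.004, 0], [0, 0, 0]], [[-0.045, -0.005, 0], [0, 0, 0]], [[-0.058, -0.007, 0], [0, 0, 0]], [[-0.071, -0.008, 0], [0, 0, 0]], [[-0.084, -0.01, 0], [0, 0, 0]], [[-0.096, -0.011, 0], [0, 0, 0]], [[-0.106, -0.0125, 0], [0, 0, 0]], [[-0.111, -0.013, 0], [0, 0, 0]], [[-0.111, -0.013, 0], [0, 0, 0]], [[-0.111, -0.013, 0], [0, 0, 0]]]' > rows.txt && python3 drive.py rows.txt; echo '[[[0, 0, 0.001], [0, 0, 0]], [[0, 0, 0.002], [0, 0, 0]], [[0, 0, 0.003], [0, 0, 0]], [[0, 0, 0.003], [0, 0, 0]], [[0, 0, 0.003], [0, 0, 0]]]' > rows.txt && python3 drive.py rows.txt;  python3 look.py pics/s6.png; python3 -c "
from k import *
print(delta(np.r_[W([0,-.105,0])[:2],.188],Rt()))"
```

```text
clock: 13.58
eef_pos: [0.5615, -0.1598, 0.188]
eef_rot: [-0.0, 0.617, 0.787, -0.0]
wrist_force: [0.0, 0.7, -4.4]
gripper_width: 0.0585
grasp_force: 30.0
clock: 14.0
eef_pos: [0.5617, -0.1595, 0.1852]
eef_rot: [-0.0, 0.616, 0.787, 0.0]
wrist_force: [0.2, 1.2, -5.8]
gripper_width: 0.0588
grasp_force: 30.0
q -1.689665453272944 0.20966687464371692 14.0
[-0.0002 -0.0011 -0.0027 -0.     -0.0001  0.0007]
```

View pics/s6.png

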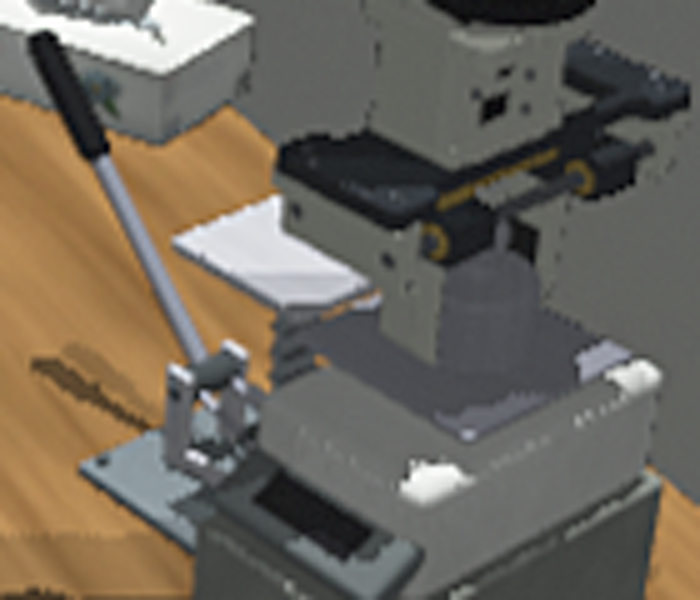

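The weight still hangs in the fingers (−5.8 N, above the pan at about (490,310)). I'll lower it gently until it unloads.

```bash
echo '[[[0, 0, 0.0005], [0, 0, 0]], [[0, 0, 0.001], [0, 0, 0]], [[0, 0, 0.001], [0, 0, 0]]]' > rows.txt && python3 drive.py rows.txt|sed -n '2p;4p';echo '[[[0, 0, 0.0005], [0, 0, 0]], [[0, 0, 0.001], [0, 0, 0]], [[0, 0, 0.001], [0, 0, 0]]]' > rows.txt && python3 drive.py rows.txt|sed -n '2p;4p'
```

```text
eef_pos: [0.5618, -0.1598, 0.1848]
wrist_force: [-2.6, 2.3, 4.2]
eef_pos: [0.5618, -0.1597, 0.1848]
wrist_force: [-7.0, 3.2, 14.9]
```

The weight has landed. I'll release it and go straight up.

```bash
echo '[[[0, 0, -0.001], [0, 0, 0]], [[0, 0, -0.001], [0, 0, 0]], [[0, 0, -0.001], [0, 0, 0]], [[0, 0, -0.001], [0, 0, 0]], [[0, 0, -0.001], [0, 0, 0]], [[0, 0, -0.001], [0, 0, 0]], [[0, 0, -0.001], [0, 0, 0]]]' > rows.txt && python3 drive.py rows.txt 0.092; echo '[[[0, 0, -0.02], [0, 0, 0]], [[0, 0, -0.05], [0, 0, 0]], [[0, 0, -0.09], [0, 0, 0]], [[0, 0, -0.12], [0, 0, 0]], [[0, 0, -0.15], [0, 0, 0]], [[0, 0, -0.16], [0, 0, 0]], [[0, 0, -0.16], [0, 0, 0]], [[0, 0, -0.16], [0, 0, 0]], [[0, 0, -0.16], [0, 0, 0]]]' > rows.txt && python3 drive.py rows.txt; python3 look.py pics/s7.png
```

```text
clock: 15.13
eef_pos: [0.5617, -0.1598, 0.1842]
eef_rot: [-0.0, 0.617, 0.787, -0.0]
wrist_force: [-0.6, -0.3, -0.2]
gripper_width: 0.0916
grasp_force: 0.0
clock: 15.88
eef_pos: [0.5611, -0.1595, 0.3427]
eef_rot: [-0.001, 0.617, 0.787, -0.0]
wrist_force: [-0.2, 0.8, -0.4]
gripper_width: 0.0917
grasp_force: 0.0
q -1.3002387403009308 0.32981185310461203 15.8833
```

View pics/s7.png

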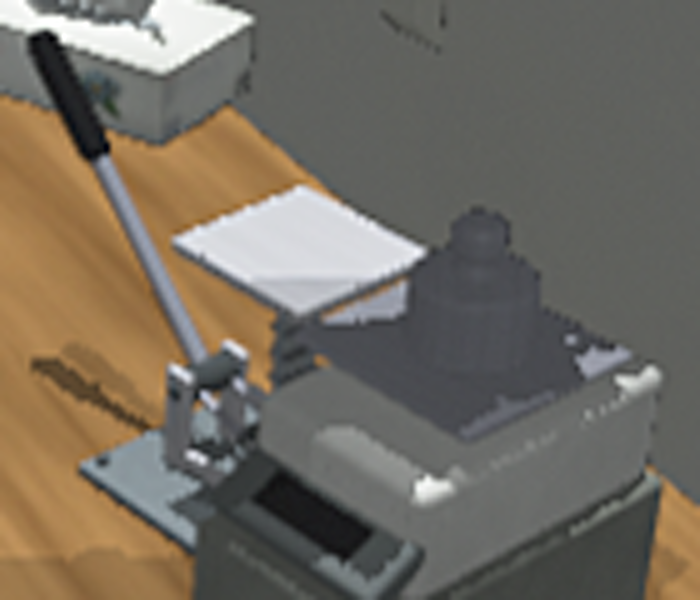

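The weight stands upright on the pan (body centre column about 475, pan centre about 463, so roughly 5 mm off) and the deck hasn't moved. I'm handing in.

```bash
python3 -c "
from cell import r, vision, sign_off
print(sign_off())"
```

```text
the job is handed in; nothing more can be done
None
```

The job is handed in: four full strokes brought the deck to about 3 mm above the pan, and the weight stands upright and released about 5 mm from the pan's centre; no verdict was returned.

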